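# Click the full bur rack into its bench dock

## Task

Take the black bur rack that is filled with burs, set it upright in the open, flared end of the aluminium dock and slide it along the deck, over the sprung ramp, until the ramp has clicked up behind it and the rack is shut in between ramp and end stop. Let go of it there, and leave the empty rack where it stands.

Things in the scene. Friction and masses are not known exactly. Their poses are not given: they have to be found in the camera images.
- rack: Full bur rack, to be docked: black block 80 long (its x), 44 wide (its y), 50 mm high, 0.3 kg; six metal burs stand 18 mm above its top, three across each end (29 mm from the middle), top bare between. Origin: centre of the underside, z up. Same both ways round. Grip across the width at mid-length, in the upper half.
- empty_rack: The empty rack: the same black block (80 x 44 x 50 mm) with six empty holes and no burs. Stays where it stands. Origin: centre of the underside.
- dock: Fixed aluminium dock. Origin: centre of underside, on the bench; x runs from the open end to the end stop. Deck top z = 16 mm, x -130 to 110. Rails (top z = 30) leave a lane 60 wide about y = 0 from x = -70 on, flaring to 105 wide at x = -125. End stop face x = 98, top z = 36. A rack centred at x = -80 stands ahead of the ramp (pawl); shut in, its centre is at x = 45 to 58.
- pawl (a joint): Steel ramp 18 mm wide in mid-lane, rising from the deck at dock x = -35 to 9 mm above it at x = 5, where its back drops square. Value, m: 0 = up, 0.009 = pressed flush. It sinks straight down under a sliding rack (spring 1.5 N, 2.5 N flush; a few N of push) and springs up once the rack's tail has passed, blocking the way out.
There are look-alikes about, which are no part of the job. What is shaped like the rack but purple or yellow is not meant.

How it is judged:
By the outcome, as a careful person would: the job done as asked, in the order asked, and still so for the second after the job is handed in, with the robot touching nothing.
It also fails if it takes over 48 s, if anything falls off the work surface, if the arm or the gripper's body presses on something with over 40 N, if the wrist force passes 120 N, or if a joint passes its speed limit or range.

## Robot

A 7-joint arm with a two-finger parallel gripper is mounted at the origin on the work surface. World frame = base frame: x ahead of the robot, y to its left, z up, the work surface at z = 0. Lengths are in m, angles in rad, forces in N, time in s.
With the tool pointing down it reaches from about 0.35 to 0.775 m from the base axis. Payload 3.1 kg.
Tool frame: the origin (TCP) lies at the very end of the fingers, on their centre line; the grasp point (between the pads) lies 19 mm behind it; z points along the fingers, y is the line along which they close (so a half turn about z gives the same grasp; the last joint's range is limited). The gripper opens to 85 mm and grips with 20 to 120 N. Pads are 22 mm wide; open, the fingers measure 114 mm over their backs; the gripper's body (76 mm by 85 mm) begins 54 mm behind the grasp point. The pads swing forward as they close: fully open they stand 13 mm farther back than shut.
Start: joints at [-1.225, 0.311, 0.014, 1.512, -0.004, 1.319, -0.027], TCP at [0.208, 0.509, 0.231] pointing down, gripper open.
Joint ranges: [-2.7, 2.7], [-0.3, 1.91], [-1.27, 1.3], [0.12, 2.57], [-1.44, 4.58], [0.2, 2.03], [-3.05, 3.05]. Speed limits (rad/s): [2.79, 2.79, 3.14, 3.14, 3.14, 3.14, 3.14].

## Interface

Orientations are given as a rotation vector (axis times angle).
In Python, from plant import sensors, cams, close_job gives the robot as it stands.
- The arm moves only by the shell command python3 -m pendant 'ROWS'. ROWS is JSON, a list of rows, each a list of 7 numbers: the gripper's target within -1 to 1 (fully open at 1, half-way at 0, shut at -1), then the shift along the tool's x, y, z as a fraction of full scale, then the turn, a rotation vector about the tool's x, y, z as a fraction of full scale. In form: [[claw, tx, ty, tz, rx, ry, rz], ...]. A call has 1 to 20 rows; each row is the pose to reach, as a shift and turn from the pose commanded when the call began, along the tool's axes at that moment, turning the shorter way round; what a row does not reach only later rows make up. Full scale, the value 1, is 0.5 m for a shift and pi rad for a turn. A row lasts 1/10 s, in which the tool goes at most 50 mm and 8.59 degrees, less where a joint would pass 70% of its speed; a pose out of reach is approached as far as the arm can. A call with a number of a shift or a turn outside -1 to 1 is refused whole. A call with a gripper value outside its range is refused whole. The fingers move at their own pace and stop on an object; the grip force is fixed at half the most. Time passes only in rows, so rows that repeat a pose let the fingers close. It gives the time, the measured TCP pose, the force, the opening and the grip force at its end, in the units of the state.
- sensors.state(): the state, without advancing time (a new reading comes with each control period).
- cams.get_image(name): name is "scene" or "top"; returns a dict with "img" (420x560x3 uint8, red, green, blue), "fov_y" (degrees; the focal length in pixels is half the picture's height over the tangent of half this angle, whatever the lens; pixels are square), "cx", "cy" (the principal point, pixels), "extrinsics" (4x4, takes a point from world to camera coordinates). Camera axes: x right, y up, looking along -z (the intrinsics and any distortion apply to the point x, -y, -z); pixel columns grow to the right and rows downward; lengths in m; the calibration is good to about 2 mm. A picture is of the moment at which its call begins. There is no depth.
- close_job(): hands the job in; it is judged then, once.
The state is a dict: "clock": time; "q": joint angles; "joint_velocities": joint speeds; "effort": joint torques, N m; "ee_pos": TCP position; "tcp_rot": TCP orientation; "force": force on the tool from outside, world axes, zero at the start; "ft_torque": the same for the moment, N m; "grip_width": finger opening in m; "gripper_force": force on a finger pad.
Only numpy, scipy, OpenCV 4.12 (cv2) and the standard library are available. Lean on these libraries where they do the work, as an engineer would, in place of code of your own. Each camera call takes 0.05 s, during which the arm holds its last target. There are 200 camera calls.

## Working session

There is one attempt and no reset: what is moved stays moved. The work goes in short steps, Python scripts to look and compute and a shell command to move; the robot and the scene stay as the last step left them, time stands still between calls to the robot, and variables do not carry over. Pictures are saved under pics/ and viewed, at most 10 in all, crops included, and the job is handed in when it is done.

```bash
mkdir -p pics; ls; cat > h.py <<'E'
import numpy as np, cv2
from plant import sensors, cams
def grab(n,f):
    d=cams.get_image(n); cv2.imwrite('pics/'+f,cv2.cvtColor(d['img'],cv2.COLOR_RGB2BGR)); np.save('pics/'+f+'.npy',d,allow_pickle=True); return d
def ray(d,u,v):
    E=np.array(d['extrinsics']); f=210/np.tan(np.radians(d['fov_y'])/2)
    c=np.array([(u-d['cx'])/f,-(v-d['cy'])/f,-1]); R=E[:3,:3]
    return -R.T@E[:3,3], R.T@c
def onz(d,u,v,z):
    o,r=ray(d,u,v); return o+r*(z-o[2])/r[2]
def proj(d,p):
    E=np.array(d['extrinsics']); f=210/np.tan(np.radians(d['fov_y'])/2)
    c=E[:3,:3]@np.array(p)+E[:3,3]; return d['cx']+f*c[0]/-c[2], d['cy']+f*c[1]/c[2]
E
python3 - <<'E'
from h import *
for n in('scene','top'):
    d=grab(n,n+'0.png'); print({k:v for k,v in d.items() if k!='img'})
print(sensors.state())
E
```

```text
pics
{'fov_y': 48.35559548403143, 'cx': 282.8117721713437, 'cy': 208.6281539367226, 'extrinsics': array([[-0.71390177,  0.70022541,  0.00535087,  0.37104022],
       [-0.35828023, -0.37182207,  0.8563782 ,  0.12581282],
       [ 0.60164735,  0.60945281,  0.51632135, -1.20923586],
       [ 0.        ,  0.        ,  0.        ,  1.        ]])}
{'fov_y': 47.951331021293164, 'cx': 283.954862097164, 'cy': 203.2089921495552, 'extrinsics': array([[-0.01675969, -0.99969882,  0.01792727, -0.02064479],
       [ 0.99126853, -0.01426766,  0.13108444, -0.50391784],
       [-0.13078918,  0.01996767,  0.9912091 , -0.91362847],
       [ 0.        ,  0.        ,  0.        ,  1.        ]])}
{'clock': 0.1, 'q': array([-1.22466175,  0.31164879,  0.01399654,  1.51290111, -0.00438839,
        1.31920644, -0.0272235 ]), 'joint_velocities': array([ 3.71772460e-04, -2.75407324e-03, -8.96772586e-04, -4.00882318e-03,
       -7.16719117e-05,  1.86877190e-03,  8.98373819e-04]), 'effort': array([ 9.67096239e-04, -3.80854046e+01,  1.46795386e-01, -2.31242913e+01,
        1.23792930e-02,  8.13815655e-03, -4.76162768e-05]), 'ee_pos': array([0.20774586, 0.50854571, 0.23032625]), 'tcp_rot': array([-0.60525702, -3.08241874,  0.00331468]), 'force': array([-0.0162712 ,  0.43224381,  0.84169401]), 'ft_torque': array([-0.0191523 , -0.00496076,  0.03422298]), 'gripper_force': 0.0, 'grip_width': 0.08541512247487103}
```

View pics/top0.png

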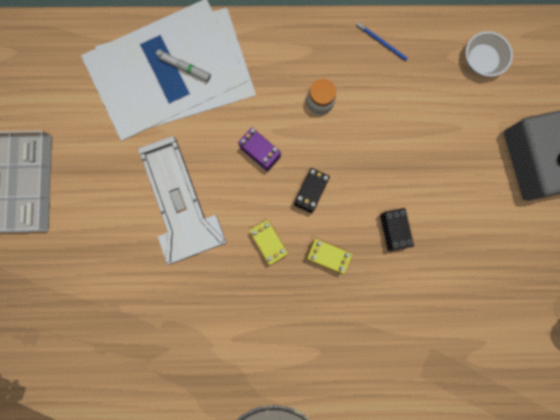

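View pics/scene0.png

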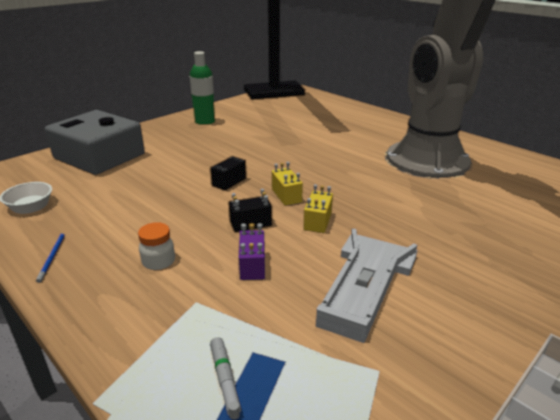

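The top view shows the dock at about (185,200), with its flared end at (195,245) and its stop at (158,147). The full black rack with bright burs is at (312,190), and the empty rack is at (397,230). The scene view agrees: the full rack is at (250,212) and the dock at (368,280).

```bash
python3 - <<'E'
from h import *
d=np.load('pics/top0.png.npy',allow_pickle=True).item(); print('cam',ray(d,0,0)[0])
im=d['img']; hsv=cv2.cvtColor(im,cv2.COLOR_RGB2HSV)
m=((im.max(2)<70)).astype(np.uint8)*255
m[:130]=0;m[:, :270]=0;m[280:]=0;m[:,430:]=0
m=cv2.morphologyEx(m,cv2.MORPH_CLOSE,np.ones((7,7)))
for c in cv2.findContours(m,0,2)[0]:
    if cv2.contourArea(c)>150:
        r=cv2.minAreaRect(c); b=cv2.boxPoints(r); print(r)
        P=np.array([onz(d,*p,.05)[:2] for p in b]); print(P.round(4).tolist(), P.mean(0), np.linalg.norm(P-np.roll(P,1,0),axis=1))
a=cv2.resize(im[130:270,130:270],None,fx=4,fy=4,interpolation=2); b=cv2.resize(im[165:235-10,280:345],None,fx=4,fy=4,interpolation=2)
o=np.zeros((560,800,3),np.uint8);o[:,:560]=a; b=b[:240,:240];o[:b.shape[0],560:560+b.shape[1]]=b
cv2.imwrite('pics/c1.png',o[:,:,::-1])
E
```

```text
cam [ 0.37967918 -0.00958526  0.97202275]
((395.57647705078125, 229.59408569335938), (38.939022064208984, 25.814727783203125), 77.47119140625)
[[0.4784, -0.2147], [0.4888, -0.2652], [0.4137, -0.278], [0.4036, -0.228]] [ 0.44612501 -0.2464948 ] [0.07598657 0.05152873 0.0761937  0.05099579]
((310.3439025878906, 191.0048828125), (19.905263900756836, 39.670841217041016), 24.775142669677734)
[[0.4978, -0.0459], [0.5697, -0.0804], [0.5523, -0.116], [0.4808, -0.0811]] [ 0.52514241 -0.08086431] [0.03914365 0.07967556 0.03956783 0.07954336]
```

View pics/c1.png

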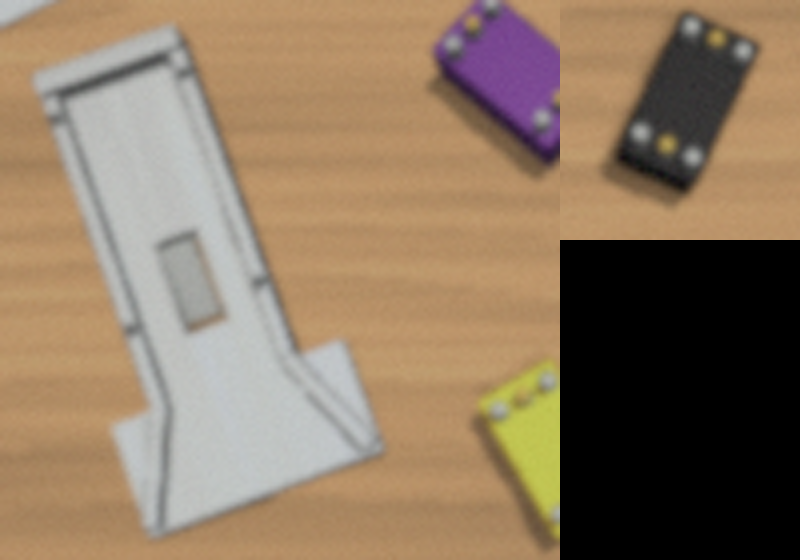

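The dock crop shows the ramp front edge at (190,331)-(224,317), its back edge at (157,243)-(195,232), the stop face at (62,95)-(172,57) and the mouth corners at (155,535) and (382,452). In the rack crop, the corner burs are at (691,27), (743,50), (641,132) and (693,157).

```bash
python3 - <<'E'
from h import *
d=np.load('pics/top0.png.npy',allow_pickle=True).item()
D=lambda x,y,z:onz(d,129.6+x/4,129.6+y/4,z)[:2]
R=lambda x,y,z:onz(d,279.6+(x-560)/4,164.6+y/4,z)[:2]
b=np.array([R(*p,.066) for p in((691,27),(743,50),(641,132),(693,157))]);print('rack',b.mean(0)); a=b[:2].mean(0)-b[2:].mean(0);print(np.linalg.norm(a),np.degrees(np.arctan2(a[1],a[0])))
t=np.array([R(*p,.05) for p in((683,12),(758,45),(694,172),(620,147))]);print(t.mean(0),np.linalg.norm(t-np.roll(t,1,0),axis=1))
P={}
P['front']=(D(190,331,.016)+D(224,317,.016))/2
P['back']=(D(157,243,.025)+D(195,232,.025))/2
P['mouth']=(D(155,535,.016)+D(382,452,.016))/2
P['stop']=(D(64,95,.016)+D(170,59,.016))/2
P['stopout']=(D(35,75,.036)+D(175,27,.036))/2
P['neck']=(D(165,408,.03)+D(290,362,.03))/2
for k in P: print(k,P[k])
x=P['stop']-P['mouth'];L=np.linalg.norm(x);e=x/L;print('L',L,'yaw',np.degrees(np.arctan2(x[1],x[0])))
for k in P:
  w=P[k]-P['mouth'];print(k,w@e-.130,e[0]*w[1]-e[1]*w[0])
for a,b in(((155,535),(382,452)),((64,95),(170,59)),((190,331),(224,317))):print(np.linalg.norm(D(*a,.016)-D(*b,.016)), np.degrees(np.arctan2(*(D(*a,.016)-D(*b,.016))[::-1]))-90)
from scipy.spatial.transform import Rotation as Ro
print(Ro.from_rotvec(sensors.state()['tcp_rot']).as_matrix().round(3))
E
```

```text
rack [ 0.52941961 -0.08415718]
0.05790326199659008 -26.296567617520594
[ 0.53088937 -0.08385704] [0.07490666 0.04073228 0.07143639 0.03845501]
front [0.49369155 0.17974099]
back [0.53689219 0.19408674]
mouth [0.40764604 0.14777772]
stop [0.62272072 0.22745122]
stopout [0.63120504 0.22874071]
neck [0.46129838 0.16637859]
L 0.22935775860174668 yaw 20.326934577474844
front -0.03820962979176169 8.25924462801754e-05
back 0.007284104377613176 -0.0014719171669241235
mouth -0.13 0.0
stop 0.0993577586017467 1.3877787807814457e-17
stopout 0.10776166354927427 -0.0017380646211236223
neck -0.07322732053986611 -0.0011950464613859693
0.11999579361261348 19.27395383761953
0.05713208184181202 18.751645421674596
0.018448595272695798 21.973143794299375
[[-0.926  0.378 -0.001]
 [ 0.378  0.926 -0.002]
 [-0.    -0.002 -1.   ]]
```

```bash
python3 -m pendant '[[1,-0.04,-0.03,0,0,0,0],[1,-0.1,-0.08,0,0,0,0.005],[1,-1,-0.82,0.1,0,0,0.0228],[1,-1,-0.82,0.1,0,0,0.0228],[1,-1,-0.82,0.1,0,0,0.0228],[1,-1,-0.82,0.1,0,0,0.0228],[1,-1,-0.82,0.1,0,0,0.0228],[1,-1,-0.82,0.1,0,0,0.0228],[1,-1,-0.82,0.1,0,0,0.0228],[1,-1,-0.82,0.1,0,0,0.0228],[1,-1,-0.82,0.1,0,0,0.0228],[1,-1,-0.82,0.1,0,0,0.0228],[1,-1,-0.82,0.1,0,0,0.0228],[1,-1,-0.82,0.1,0,0,0.0228],[1,-1,-0.82,0.1,0,0,0.0228],[1,-1,-0.82,0.1,0,0,0.0228],[1,-1,-0.82,0.1,0,0,0.0228],[1,-1,-0.82,0.1,0,0,0.0228]]'
cat > go.py <<'E'
import sys,numpy as np
from plant import sensors
from scipy.spatial.transform import Rotation as Ro
# target x y z, tool-x heading deg (tool down) -> row numbers
x,y,z,h=map(float,sys.argv[1:]); s=sensors.state(); M=Ro.from_rotvec(s['tcp_rot'])
a=np.radians(h); T=Ro.from_matrix(np.array([[np.cos(a),np.sin(a),0],[np.sin(a),-np.cos(a),0],[0,0,-1]]))
print(s['clock'],s['ee_pos'],s['grip_width'],s['force'],'q7',s['q'][6])
print('shift',(M.inv().apply(np.array([x,y,z])-s['ee_pos'])/.5).round(4),'turn',((M.inv()*T).as_rotvec()/np.pi).round(4))
E
python3 go.py .53 -.084 .13 153.7; python3 -c "
from h import *
grab('scene','s1.png')"
```

```text
clock: 1.9
ee_pos: [0.5155, -0.0573, 0.1812]
tcp_rot: [-0.71, -3.06, -0.002]
force: [1.1, 0.3, 0.1]
grip_width: 0.0852
gripper_force: 0.0
1.9 [ 0.51545333 -0.05732262  0.18121446] 0.08519502680986758 [1.08576462 0.31770293 0.09478004] q7 1.3460498509275276
shift [-0.0497 -0.0352  0.1023] turn [ 0.0003 -0.0003  0.0009]
```

View pics/s1.png

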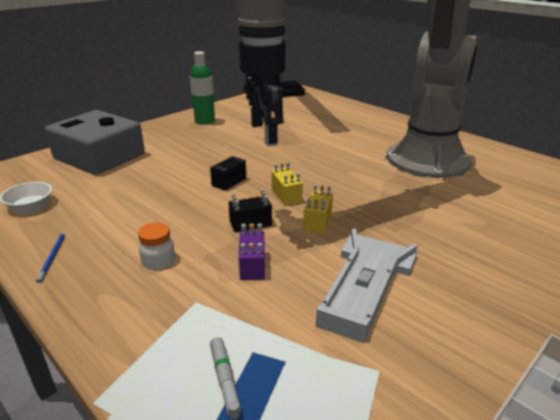

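The scene view shows the gripper at (270,140), above and behind the rack at (250,212). I'll check both against the calibration.

```bash
python3 -c "
from h import *
d=np.load('pics/s1.png.npy',allow_pickle=True).item()
print(proj(d,sensors.state()['ee_pos']),proj(d,[.53,-.084,.025]),proj(d,[.53,.193,.016]))
a=np.radians(-26.3);e=np.array([np.cos(a),np.sin(a),0]);n=np.array([-e[1],e[0],0])
for i in(-1,1):
  for j in(-1,1): print([np.round(proj(d,np.array([.53,-.084,z])+i*e*.04+j*n*.022)) for z in(0,.05)])
"
```

```text
(np.float64(262.591391205585), np.float64(143.07964983214953)) (np.float64(249.5614047185272), np.float64(214.38699793503386)) (np.float64(361.0699995549017), np.float64(283.3583193450272))
[array([266., 216.]), array([266., 195.])]
[array([272., 227.]), array([272., 206.])]
[array([228., 223.]), array([227., 201.])]
[array([233., 234.]), array([232., 212.])]
```

```bash
python3 -m pendant '[[1,-0.05,-0.035,0.05,0,0,0],[1,-0.05,-0.035,0.1,0,0,0],[1,-0.05,-0.035,0.16,0,0,0],[1,-0.05,-0.035,0.22,0,0,0],[1,-0.05,-0.035,0.26,0,0,0],[1,-0.05,-0.035,0.29,0,0,0],[1,-0.05,-0.035,0.31,0,0,0],[1,-0.05,-0.035,0.322,0,0,0],[1,-0.05,-0.035,0.322,0,0,0],[1,-0.05,-0.035,0.322,0,0,0],[-1,-0.05,-0.035,0.322,0,0,0],[-1,-0.05,-0.035,0.322,0,0,0],[-1,-0.05,-0.035,0.322,0,0,0],[-1,-0.05,-0.035,0.322,0,0,0],[-1,-0.05,-0.035,0.322,0,0,0],[-1,-0.05,-0.035,0.322,0,0,0],[-1,-0.05,-0.035,0.322,0,0,0],[-1,-0.05,-0.035,0.322,0,0,0]]'
python3 go.py .53 -.084 .16 153.7
```

```text
clock: 3.75
ee_pos: [0.5314, -0.0861, 0.0211]
tcp_rot: [0.715, 3.057, 0.001]
force: [1.3, -0.0, 5.9]
grip_width: 0.0429
gripper_force: 63.4
3.75 [ 0.5313895  -0.08610176  0.02107871] 0.04288298784302975 [ 1.31281279 -0.00833954  5.93533059] q7 1.5089446318783573
shift [ 0.0039  0.0028 -0.2778] turn [ 0.0003  0.0005 -0.    ]
```

```bash
python3 -m pendant '[[-1,0,0,-0.03,0,0,0],[-1,0,0,-0.09,0,0,0],[-1,0,0,-0.16,0,0,0],[-1,0,0,-0.22,0,0,0],[-1,0.01,0.01,-0.24,0,0,-0.01],[-1,0.04,0.04,-0.24,0,0,-0.03],[-1,0.08,0.085,-0.24,0,0,-0.06],[-1,0.13,0.138,-0.24,0,0,-0.1],[-1,0.18,0.19,-0.24,0,0,-0.14],[-1,0.23,0.245,-0.24,0,0,-0.18],[-1,0.28,0.298,-0.24,0,0,-0.21],[-1,0.32,0.34,-0.24,0,0,-0.24],[-1,0.35,0.372,-0.24,0,0,-0.257],[-1,0.36,0.383,-0.24,0,0,-0.257],[-1,0.36,0.383,-0.24,0,0,-0.257],[-1,0.36,0.383,-0.24,0,0,-0.257],[-1,0.36,0.383,-0.24,0,0,-0.257]]'
python3 go.py .4548 .1656 .05 200; python3 -c "
from h import *
grab('scene','s2.png');d=grab('top','t2.png')
"
```

```text
clock: 5.45
ee_pos: [0.4547, 0.1631, 0.1402]
tcp_rot: [0.538, -3.095, 0.002]
force: [-0.2, -0.5, -3.0]
grip_width: 0.0433
gripper_force: 62.6
5.45 [0.45471588 0.1630534  0.14017941] 0.0433432420746749 [-0.1642952  -0.52604483 -2.98298905] q7 1.6080013970697327
shift [-0.0019  0.005   0.1804] turn [-0.0004 -0.0001 -0.0016]
```

View pics/s2.png

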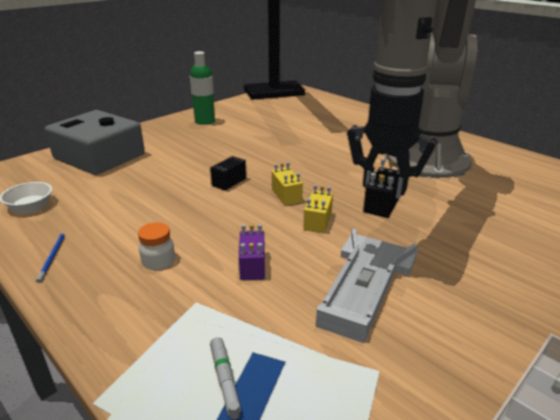

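The picture shows the rack held upright at (382,190), over the dock's open end and in line with it. Lowering now.

```bash
python3 -m pendant '[[-1,-0.001,0.005,0.03,0,0,-0.0016],[-1,-0.001,0.005,0.08,0,0,-0.0016],[-1,-0.001,0.005,0.13,0,0,-0.0016],[-1,-0.001,0.005,0.165,0,0,-0.0016],[-1,-0.001,0.005,0.185,0,0,-0.0016],[-1,-0.001,0.005,0.195,0,0,-0.0016],[-1,-0.001,0.005,0.2,0,0,-0.0016],[-1,-0.001,0.005,0.203,0,0,-0.0016],[-1,-0.001,0.005,0.204,0,0,-0.0016],[-1,-0.001,0.005,0.204,0,0,-0.0016]]'
python3 go.py .5793 .211 .0375 200; python3 -c "
from h import *
grab('top','t3.png');d=grab('scene','s3.png');im=d['img'][140:340,280:480]
im2=np.load('pics/t3.png.npy',allow_pickle=True).item()['img'][120:270,120:270]
cv2.imwrite('pics/c3.png',np.hstack([cv2.resize(im,(400,400),interpolation=2),cv2.resize(im2,(400,400),interpolation=2)])[:,:,::-1])"
```

```text
clock: 6.55
ee_pos: [0.4541, 0.168, 0.0388]
tcp_rot: [-0.552, 3.092, 0.001]
force: [-0.3, -0.1, -2.9]
grip_width: 0.0431
gripper_force: 62.5
6.55 [0.45412243 0.16801253 0.03884011] 0.04308367189976246 [-0.28104049 -0.13767758 -2.85659877] q7 1.6517225002296325
shift [-0.2646 -0.0059  0.003 ] turn [0.     0.0004 0.0013]
```

View pics/c3.png

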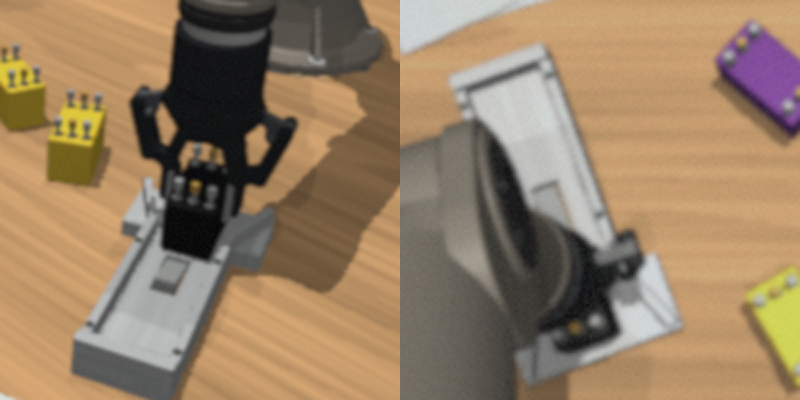

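The crops show the rack standing upright in the flared mouth, ahead of the ramp and roughly mid-lane, with the fingers clear of the rails. I'll settle it on the deck and start the slide.

```bash
python3 -m pendant '[[-1,0,-0.003,0.002,0,0,0.001],[-1,0,-0.006,0.003,0,0,0.0013],[-1,0,-0.006,0.004,0,0,0.0013],[-1,-0.008,-0.006,0.004,0,0,0.0013],[-1,-0.02,-0.006,0.004,0,0,0.0013],[-1,-0.035,-0.006,0.004,0,0,0.0013],[-1,-0.05,-0.006,0.004,0,0,0.0013],[-1,-0.065,-0.006,0.004,0,0,0.0013],[-1,-0.08,-0.006,0.004,0,0,0.0013],[-1,-0.095,-0.006,0.004,0,0,0.0013],[-1,-0.1,-0.006,0.004,0,0,0.0013],[-1,-0.1,-0.006,0.004,0,0,0.0013]]'
python3 go.py .5793 .211 .0375 200
```

```text
clock: 7.85
ee_pos: [0.5028, 0.1824, 0.0369]
tcp_rot: [-0.545, 3.092, -0.0]
force: [-1.9, -0.3, 4.5]
grip_width: 0.0427
gripper_force: 63.9
7.85 [0.50282032 0.182398   0.03691552] 0.04265565542829568 [-1.89320736 -0.31477557  4.5427285 ] q7 1.6658897531233785
shift [-0.1633  0.0015 -0.0009] turn [-0.0001  0.0006 -0.    ]
```

```bash
python3 -m pendant '[[-1,-0.008,0.0005,0,0,0,0],[-1,-0.02,0.001,0,0,0,0],[-1,-0.035,0.0015,0,0,0,0],[-1,-0.05,0.0015,0,0,0,0],[-1,-0.065,0.0015,0,0,0,0],[-1,-0.08,0.0015,0,0,0,0],[-1,-0.095,0.0015,0,0,0,0],[-1,-0.11,0.0015,0,0,0,0],[-1,-0.125,0.0015,0,0,0,0],[-1,-0.14,0.0015,0,0,0,0],[-1,-0.152,0.0015,0,0,0,0],[-1,-0.16,0.0015,0,0,0,0],[-1,-0.163,0.0015,0,0,0,0],[-1,-0.163,0.0015,0,0,0,0],[-1,-0.163,0.0015,0,0,0,0]]'
python3 go.py .5793 .211 .0375 200; python3 -c "
from h import *
grab('top','t4.png');d=grab('scene','s4.png');im=d['img'][190:340,300:450]
im2=np.load('pics/t4.png.npy',allow_pickle=True).item()['img'][120:270,120:270]
cv2.imwrite('pics/c4.png',np.hstack([cv2.resize(im,(400,400),interpolation=2),cv2.resize(im2,(400,400),interpolation=2)])[:,:,::-1])"
```

```text
clock: 9.35
ee_pos: [0.575, 0.2094, 0.0371]
tcp_rot: [0.544, -3.087, 0.002]
force: [-10.3, -3.9, 14.1]
grip_width: 0.043
gripper_force: 65.0
9.35 [0.57500648 0.20940725 0.03710252] 0.04295612164384369 [-10.33944424  -3.91104535  14.06073717] q7 1.6706682751244901
shift [-0.0092  0.0001 -0.0009] turn [ 0.     -0.0024 -0.0001]
```

View pics/c4.png

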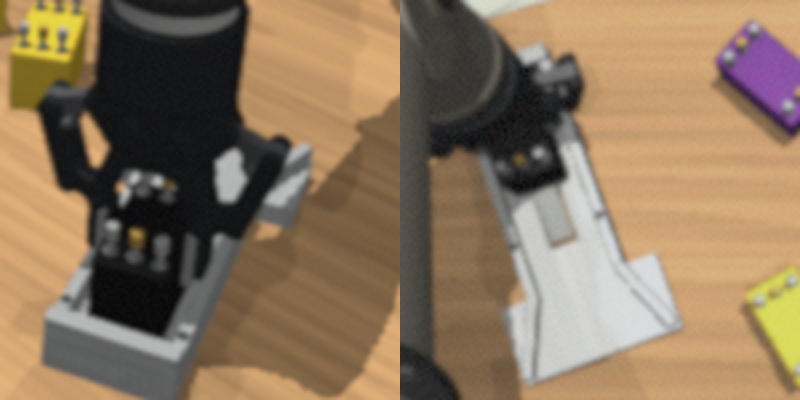

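```bash
python3 -c "
from h import *
d=np.load('pics/t4.png.npy',allow_pickle=True).item();e=np.array([.940,.342]);o=np.array([.53,.193])
P=lambda x,y,z:(lambda w:(round(w@e,4),round(e[0]*w[1]-e[1]*w[0],4)))(onz(d,119.7+(x-400)*.375,119.7+y*.375,z)[:2]-o)
for p in((502,165),(520,158),(541,152)):print(P(*p,.082))
print('tail top',P(534,193,.066),'bottom edge',P(540,186,.016),P(537,195,.016))
print(proj(d,[*(o+.005*e),.025]),proj(d,[*(o+.005*e),.016]))
s=np.load('pics/s4.png.npy',allow_pickle=True).item()
Q=lambda x,y,z:(lambda w:(round(w@e,4),round(e[0]*w[1]-e[1]*w[0],4)))(onz(s,299.7+x*.375,189.7+y*.375,z)[:2]-o)
for p in((112,228),(137,232),(163,238)):print(Q(*p,.082))
print('front bottom',Q(92,315,.016),Q(165,335,.016))
im=d['img'][160:230,160:210]
cv2.imwrite('pics/c5.png',cv2.resize(im,None,fx=8,fy=8,interpolation=2)[:,:,::-1])
"
```

```text
(np.float64(0.0178), np.float64(0.0134))
(np.float64(0.018), np.float64(-0.0002))
(np.float64(0.0169), np.float64(-0.0156))
tail top (np.float64(-0.0058), np.float64(0.0013)) bottom edge (np.float64(0.009), np.float64(0.003)) (np.float64(0.0032), np.float64(0.0074))
(np.float64(173.2781714767284), np.float64(190.04876050207628)) (np.float64(174.22352504582074), np.float64(190.74857610811907))
(np.float64(0.0729), np.float64(-0.0126))
(np.float64(0.0702), np.float64(0.0007))
(np.float64(0.0689), np.float64(0.015))
front bottom (np.float64(0.0733), np.float64(-0.0197)) (np.float64(0.0705), np.float64(0.0229))
```

View pics/c5.png

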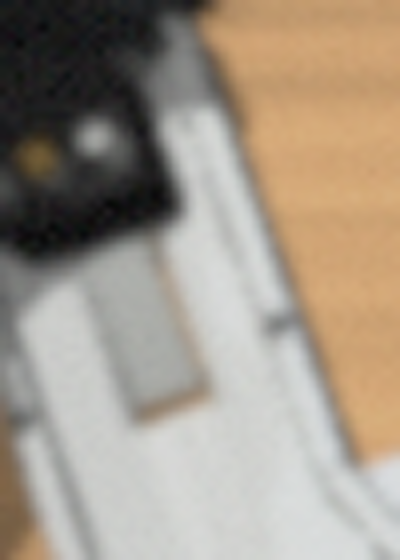

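The crop shows the rack's tail right at the ramp's back edge, with its centre near dock x = 45 mm and about 10 mm still free before the stop. I'll push on about 8 mm.

```bash
python3 -m pendant '[[-1,-0.003,0,0,0,0,0],[-1,-0.006,0,0,0,0,0],[-1,-0.009,0,-0.0005,0,0,0],[-1,-0.012,0,-0.001,0,0,0],[-1,-0.014,0,-0.001,0,0,0],[-1,-0.014,0,-0.001,0,0,0],[-1,-0.014,0,-0.001,0,0,0],[-1,-0.014,0,-0.001,0,0,0]]'
python3 go.py .5826 .2122 .0375 200
```

```text
clock: 10.25
ee_pos: [0.582, 0.212, 0.0371]
tcp_rot: [0.544, -3.088, 0.002]
force: [-9.2, -3.4, 10.1]
grip_width: 0.0428
gripper_force: 64.5
10.25 [0.58199756 0.21198769 0.03708877] 0.04279255886804528 [-9.24656204 -3.37717309 10.05319672] q7 1.6705966371692775
shift [-0.0013 -0.     -0.0008] turn [-0.     -0.0021 -0.0001]
```

```bash
python3 -m pendant '[[-1,0,0,-0.001,0,0,0],[1,0,0,-0.001,0,0,0],[1,0,0,-0.001,0,0,0],[1,0,0,-0.001,0,0,0],[1,0,0,-0.001,0,0,0],[1,0,0,-0.001,0,0,0],[1,0,0,-0.001,0,0,0],[1,0,0,-0.02,0,0,0],[1,0,0,-0.05,0,0,0],[1,0,0,-0.1,0,0,0],[1,0,0,-0.17,0,0,0],[1,0,0,-0.25,0,0,0],[1,0,-0.05,-0.32,0,0,0],[1,0,-0.13,-0.35,0,0,0],[1,0,-0.22,-0.35,0,0,0],[1,0,-0.31,-0.35,0,0,0],[1,0,-0.4,-0.35,0,0,0],[1,0,-0.5,-0.35,0,0,0],[1,0,-0.5,-0.35,0,0,0],[1,0,-0.5,-0.35,0,0,0]]'
python3 -c "
from h import *
t=grab('top','t6.png')['img'];d=grab('scene','s6.png');im=d['img'][190:340,300:450]
cv2.imwrite('pics/c6.png',np.hstack([cv2.resize(im,(400,400),interpolation=2),cv2.resize(t[130:230,130:230],(400,400),interpolation=2)])[:,:,::-1])"
```

```text
clock: 12.25
ee_pos: [0.6703, -0.0247, 0.2132]
tcp_rot: [-0.538, 3.094, -0.002]
force: [0.3, 0.5, 0.6]
grip_width: 0.0853
gripper_force: 0.0
```

View pics/c6.png

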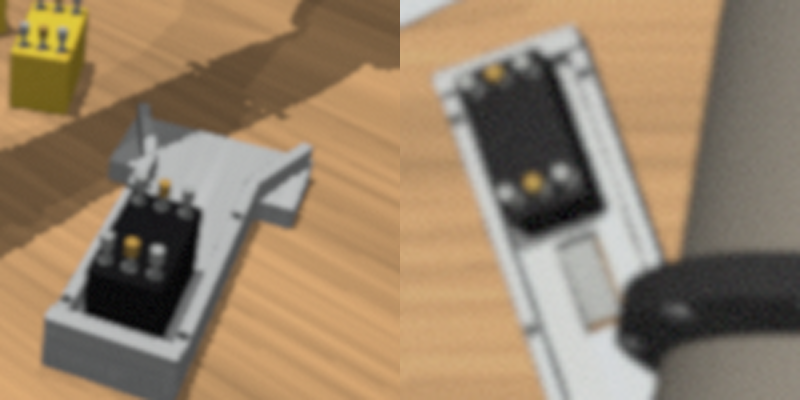

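The rack stands upright between the rails. In the top crop the whole ramp is visible behind it, from (578,237) to (590,330). I'll check the numbers.

```bash
python3 -c "
from h import *
d=np.load('pics/t6.png.npy',allow_pickle=True).item();e=np.array([.940,.342]);o=np.array([.53,.193])
f=lambda w:(round(float(w@e),4),round(float(e[0]*w[1]-e[1]*w[0]),4))
P=lambda x,y,z:f(onz(d,129.6+(x-400)*.25,129.6+y*.25,z)[:2]-o)
print([P(*p,.082) for p in((470,85),(494,73),(525,64),(507,196),(533,182),(563,172))])
print('tail bottom',P(532,242,.016),P(604,210,.016))
print('ramp back z25',P(558,242,.025),P(597,231,.025),'z16',P(558,242,.016),'front',P(588,330,.016),P(618,318,.016))
s=np.load('pics/s6.png.npy',allow_pickle=True).item()
Q=lambda x,y,z:f(onz(s,299.7+x*.375,189.7+y*.375,z)[:2]-o)
print([Q(*p,.082) for p in((107,240),(132,243),(158,250),(165,187))],Q(85,310,.016),Q(165,333,.016))
"
cd pics; python3 -c "
import cv2
a=cv2.imread('t6.png')[170:220,150:210];b=cv2.imread('top0.png')[170:220,150:210]
cv2.imwrite('c7.png',cv2.resize(cv2.hconcat([a,b]),None,fx=6.6,fy=6.6,interpolation=2))"
```

```text
[(0.0818, 0.0134), (0.0833, 0.0007), (0.0823, -0.0146), (0.0243, 0.0144), (0.0263, 0.0007), (0.0259, -0.0143)]
tail bottom (0.0147, 0.0216) (0.0173, -0.0181)
ramp back z25 (0.0079, 0.0079) (0.0062, -0.0123) z16 (0.01, 0.0093) front (-0.0381, 0.01) (-0.0377, -0.0063)
[(0.0837, -0.0116), (0.0802, 0.0013), (0.0796, 0.0156), (0.025, 0.0023)] (0.0711, -0.0247) (0.069, 0.0224)
```

View pics/c7.png

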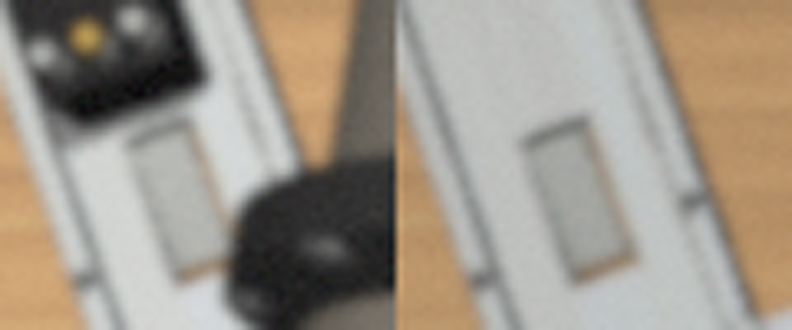

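The rack's centre is at dock x ≈ 53 mm, inside the 45–58 range, and its tail is about 8 mm past the ramp's back. The ramp looks the same as it did at the start, when it was up. Handing in.

```bash
python3 -c "
from plant import close_job
print(close_job())"
```

```text
the job is handed in; nothing more can be done
None
```

The full bur rack is docked, standing upright between ramp and end stop (centre at dock x ≈ 53 mm), and let go; the ramp looks up behind it, the empty rack was left alone, and the job was handed in at about 12 s.

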